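Set the sauce bottles back in the bottle rail, pale to dark

ROBOT

A 7-joint arm with a two-finger parallel gripper is mounted at the origin on a cart in front of the work surface, level with it; the furniture and walls round the work are solid. World frame = base frame: x ahead of the robot, y to its left, z up, the work surface at z = 0. Lengths are in m, angles in rad, forces in N, time in s.
With the tool pointing down it reaches from about 0.425 to 0.95 m from the base axis. Payload 4.7 kg.
Tool frame: the origin (TCP) lies on the front face of the gripper's body, between the roots of the fingers; the fingertips stand nose_length ahead of it and the grasp point (between the pads) lies 54 mm ahead of it (nose_length is the distance from the TCP to the fingertips, in m); z points along the fingers, y is the direction in which the jaws open and shut (so a half turn about z gives the same grasp; the last joint's range is limited). The gripper opens to 85 mm and grips with 20 to 120 N. Pads are 22 mm wide; open, the fingers measure 114 mm over their backs; the gripper's body (76 mm by 85 mm) begins 54 mm behind the grasp point. The pads swing forward as they close: fully open they stand 13 mm farther back than shut.
Start: joints at [1.252, 0.469, -0.049, 1.532, 0.024, 1.141, -0.082], TCP at [0.193, -0.647, 0.304] pointing down, gripper open.
Joint ranges: [-2.59, 2.59], [-0.33, 1.99], [-1.39, 1.29], [0.1, 2.45], [-1.04, 4.18], [0.21, 1.99], [-2.66, 2.66]. Speed limits (rad/s): [2.57, 2.57, 3.14, 3.14, 3.14, 3.14, 3.14].

INTERFACE

Orientations are given as a rotation vector (axis times angle).
In Python, from workcell import read_state, get_image, camera_info, close_job, find_in, regions_of, nose_length gives the robot as it stands.
- The arm moves only by the tool move_arm, never from a script. Its argument "series" is a list of rows, each an object with "linear": the shift along the world's x, y, z in mm, a list of three; "turn": the turn about the world's z in rad; "gripper": the finger opening in mm, from 0 to 85.4. A call has exactly 5 rows; each row is the pose to reach, as a shift and turn from the pose commanded when the call began; what a row does not reach only later rows make up. A row lasts 1/8 s, in which the tool goes at most 62.5 mm and 10.7 degrees, less where a joint would pass 70% of its speed; a pose out of reach is approached as far as the arm can. A call with a gripper value outside its range is refused whole. The fingers move at their own pace and stop on an object; the grip force is fixed at half the most. Time passes only in rows, so rows that repeat a pose let the fingers close, or fill a call up. It gives the time, the measured TCP pose, the force and the opening at its end, in the units of the state.
- read_state(): the state, without advancing time (a new reading comes with each control period).
- get_image(name): name is "scene" or "side" or "wrist"; returns the picture (400x640x3 uint8, red, green, blue); there is no depth.
- camera_info(name): a dict with "fovy" (degrees; the focal length in pixels is half the picture's height over the tangent of half this angle, whatever the lens; pixels are square), "cx", "cy" (the principal point, pixels), "D" ([k1, k2, p1, p2, k3] as OpenCV has them; the pictures are not rectified), "origin" and "rotation" of the camera in the world; the wrist camera has in their place "mount" (4x4, takes a point from camera to tool coordinates, whose origin is the TCP and whose axes are the flange's). Camera axes: x right, y up, looking along -z (the intrinsics and any distortion apply to the point x, -y, -z); pixel columns grow to the right and rows downward; lengths in m; the calibration is good to about 2 mm. A picture is of the moment at which its call begins: read the wrist's pose just before it. camera_info takes no time and is no camera call.
- close_job(): hands the job in, once; it reports no verdict.
Trained networks look in the newest picture that a camera, given by its name, has taken for a name from the list of things; names that differ only in an ending like _2 or _b are one class to them, and where a whole thing is asked for, a point or a joint stands for the part that bears it (a point fixed in the world has none). Each returns a list of dicts, best first, with "score" (0 to 1); they miss things now and then, are a little off and sometimes report something else, mostly with a low value. They report only what shows in the picture. A call takes as long as a camera call. They do not tell look-alikes from the thing itself.
- find_in(camera, query): "pixel" ([column, row] in pixels, amid what is visible of it).
- regions_of(camera, query): "pixels" (400x640 bool, what is visible of it) and "pixel" ([column, row] in pixels, amid what is visible of it).
The state is a dict: "time_s": time; "joint_positions": joint angles; "joint_velocities": joint speeds; "joint_torque": joint torques, N m; "tcp_pos": TCP position; "eef_rot": TCP orientation; "ft_force": force on the tool from outside, world axes, zero at the start; "torque": the same for the moment, N m; "grip_width": finger opening in m.
Only numpy, scipy, OpenCV 4.12 (cv2) and the standard library are available. Lean on these libraries where they do the work, as an engineer would, in place of code of your own. Each camera call takes 0.05 s, during which the arm holds its last target. There are 200 camera calls.

TASK

Set up the sauce station again: stand the four sauce bottles upright in the wells of the steel bottle rail, one in each, in order of shade, with the palest in the well nearest the milk jug and the darkest at the far end. Do not tip a bottle over, and leave the jug, the stirrer beaker, the salt shaker and the water glass where they stand.

Things in the scene. Friction and masses are not known exactly. Their poses are not given: they have to be found in the camera images.
- cream_bottle: Squeeze bottle of cream-coloured sauce (the palest), in its colour from foot to shoulder, with a white screw cap and a short nozzle of the same colour as the sauce. Round, 48 mm diameter from the foot up to 90 mm height, cap 33 mm diameter from 98 to 112 mm, nozzle (18 mm diameter at its foot) up to 130 mm; 220 g more or less; grasp the body about 80 mm up, from above. Origin: centre of the underside; z up along the bottle.
- caramel_bottle: Squeeze bottle of golden orange-brown caramel sauce (second palest), in its colour from foot to shoulder, with a white screw cap and a short nozzle of the same colour as the sauce. Round, 48 mm diameter from the foot up to 90 mm height, cap 33 mm diameter from 98 to 112 mm, nozzle (18 mm diameter at its foot) up to 130 mm; 220 g more or less; grasp the body about 80 mm up, from above. Origin: centre of the underside; z up along the bottle.
- brown_bottle: Squeeze bottle of mid-brown milk-chocolate sauce (second darkest), in its colour from foot to shoulder, with a white screw cap and a short nozzle of the same colour as the sauce. Round, 48 mm diameter from the foot up to 90 mm height, cap 33 mm diameter from 98 to 112 mm, nozzle (18 mm diameter at its foot) up to 130 mm; 220 g more or less; grasp the body about 80 mm up, from above. Origin: centre of the underside; z up along the bottle.
- black_bottle: Squeeze bottle of near-black dark-chocolate sauce (the darkest), in its colour from foot to shoulder, with a white screw cap and a short nozzle of the same colour as the sauce. Round, 48 mm diameter from the foot up to 90 mm height, cap 33 mm diameter from 98 to 112 mm, nozzle (18 mm diameter at its foot) up to 130 mm; 220 g more or less; grasp the body about 80 mm up, from above. Origin: centre of the underside; z up along the bottle.
- bottle_rail: Steel bottle rail, fixed: a low rack 90 mm (x) by 330 mm (y) by 42 mm high with four round wells in one row along its own y axis. Well centres at x = 0, y = +120, +40, -40 and -120 mm in the rail's frame; wells are 62 mm in diameter, open through the 6 mm deck (deck top 42 mm up), and a bottle in a well stands on the floor pan 6 mm above the worktop. Origin: centre of the underside; z up.
- milk_jug: Steel milk jug with a handle, about 87 x 110 x 104 mm, standing just beyond one end of the rail (which end varies), about 245 mm from the rail's centre along the rail's y axis. Origin: on the underside, inside the foot, about 16 mm from the centre of the round body towards the handle. It stays where it is.
- stirrer_beaker: White beaker of wooden stirrers, 73 mm diameter, 146 mm high, just beyond the other end of the rail. Origin: centre of the underside. It stays where it is.
- salt_shaker: Glass salt shaker with a grey metal top, 44 mm diameter, 90 mm high, standing among the bottles. Origin: centre of the underside. It stays where it is.
- water_glass: Empty clear glass, 62 mm diameter, 88 mm high, at the right near the coffee cup. Origin: centre of the underside. It stays where it is.
Things that resemble listed ones, but are neither listed nor needed, are in the scene too. Leave any pink look-alike of the caramel_bottle alone. Leave any purple look-alike of the cream_bottle alone.

How it is judged:
At the end, for the whole second after the job is handed in: Every bottle stands upright (within 0.1 rad), released and still, on the floor of its own well (within 12 mm of the well's centre along and across the rail, foot lower than 10 mm above the worktop); counted from the well nearest the milk jug the order is cream, caramel, mid-brown, near-black (x of cream_bottle in the frame of bottle_rail between -0.012 and 0.012 m and z of each of cream_bottle, caramel_bottle, brown_bottle, black_bottle in the frame of bottle_rail below 0.01 m and angle between each of cream_bottle, caramel_bottle, brown_bottle, black_bottle's own z axis and vertical below 0.1 rad and linear speed of each of cream_bottle, caramel_bottle, brown_bottle, black_bottle below 0.02 m/s and contact force between each of cream_bottle, caramel_bottle, brown_bottle, black_bottle and the fingers below 0.1 N and x of caramel_bottle in the frame of bottle_rail between -0.012 and 0.012 m and x of brown_bottle in the frame of bottle_rail between -0.012 and 0.012 m and x of black_bottle in the frame of bottle_rail between -0.012 and 0.012 m and ((y of milk_jug in the frame of bottle_rail above 0 m and y of cream_bottle in the frame of bottle_rail between 0.108 and 0.132 m and y of caramel_bottle in the frame of bottle_rail between 0.028 and 0.052 m and y of brown_bottle in the frame of bottle_rail between -0.052 and -0.028 m and y of black_bottle in the frame of bottle_rail between -0.132 and -0.108 m) or (y of milk_jug in the frame of bottle_rail below 0 m and y of cream_bottle in the frame of bottle_rail between -0.132 and -0.108 m and y of caramel_bottle in the frame of bottle_rail between -0.052 and -0.028 m and y of brown_bottle in the frame of bottle_rail between 0.028 and 0.052 m and y of black_bottle in the frame of bottle_rail between 0.108 and 0.132 m))); the robot touches nothing.
It fails at once if a sauce bottle is tipped over (leans more than 0.7 rad) (angle between any of cream_bottle, caramel_bottle, brown_bottle, black_bottle's own z axis and vertical above 0.7 rad).
It fails at once if the jug, stirrer beaker, salt shaker or water glass is shifted by more than 30 mm or knocked over (distance of any of milk_jug, stirrer_beaker, salt_shaker, water_glass from where it was at the start of the episode above 0.03 m or angle between any of milk_jug, stirrer_beaker, salt_shaker, water_glass's own z axis and vertical above 0.5 rad).
It also fails if it takes over 99 s, if anything falls off the work surface, if the arm or the gripper's body presses on something with over 40 N, if the wrist force passes 120 N, or if a joint passes its speed limit or range.

## Working session

There is one attempt and no reset: what is moved stays moved. The work goes in short steps, Python scripts to look and compute and a tool call to move; the robot and the scene stay as the last step left them, time stands still between calls to the robot, and variables do not carry over. Pictures are saved under pics/ and viewed, about 12 in all and at most 16, crops included, and the job is handed in when it is done.

Besides the shell and the picture viewer there is one more tool, called by a JSON object that holds its "name" and its "arguments". move_arm: Moves the arm, as the interface text tells. Its arguments: {"type":"object","properties":{"series":{"type":"array"}},"required":["series"]}

```bash
ls; mkdir -p pics; python3 - <<'E'
from workcell import *
import cv2
s=read_state();print(s['time_s'],s['tcp_pos'],s['eef_rot'],nose_length)
for c in ['scene','side','wrist']:
    print(c,camera_info(c))
for c in ['scene','side']:
    cv2.imwrite(f'pics/{c}0.png',get_image(c)[:,:,::-1])
E
```

```text
pics
0.0 [ 0.19276846 -0.64642354  0.30285492] [-3.10674941e+00 -4.53408082e-01  5.56102519e-04] 0.0726
scene {'fovy': 52.267390828596135, 'cx': 317.6567199855311, 'cy': 196.89820592431207, 'D': array([-0.05589216,  0.        ,  0.        ,  0.        ,  0.        ]), 'origin': array([0.13417094, 0.80200098, 0.86914423]), 'rotation': array([ 0.25974614, -1.12986735, -2.4636352 ])}
side {'fovy': 43.22498074945865, 'cx': 313.6597709508598, 'cy': 199.5534073717353, 'D': array([-0.08612596,  0.        ,  0.        ,  0.        ,  0.        ]), 'origin': array([-0.24588952,  1.24441699,  0.60231653]), 'rotation': array([ 0.43224592, -1.48695754, -2.16881452])}
wrist {'fovy': 60.336063240590214, 'cx': 323.70746112372956, 'cy': 197.04554541883948, 'D': array([-0.05395767,  0.        ,  0.        ,  0.        ,  0.        ]), 'mount': array([[ 3.38931668e-04,  9.53161020e-01,  3.02463147e-01,
         7.68318556e-02],
       [ 9.99999672e-01, -1.00447553e-04, -8.04028082e-04,
         4.78207902e-04],
       [-7.35986544e-04,  3.02463321e-01, -9.53160741e-01,
        -6.88379478e-02],
       [ 0.00000000e+00,  0.00000000e+00,  0.00000000e+00,
         1.00000000e+00]])}
```

View pics/scene0.png

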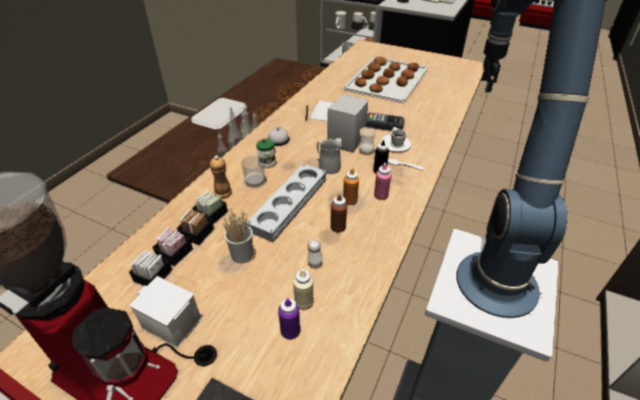

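View pics/side0.png

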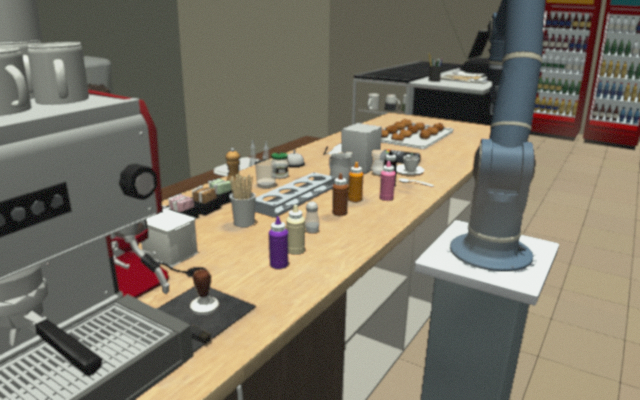

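Both pictures show the same layout (scene pixels): cream (303,288), purple look-alike (289,318), salt (314,253), brown (338,213), caramel (351,187), pink look-alike (383,181), black (381,157), jug (330,155), beaker (238,240) and rail (289,200). The black pixel could also be the coffee cup or phone nearby.

```bash
cat > h.py <<'E'
from workcell import *
import numpy as np, cv2
from scipy.spatial.transform import Rotation as R
from scipy.optimize import minimize
def cam(name, st=None):
    c=camera_info(name)
    if 'mount' in c:
        T=np.eye(4);T[:3,:3]=R.from_rotvec(st['eef_rot']).as_matrix();T[:3,3]=st['tcp_pos'];M=T@c['mount'];Rm,o=M[:3,:3],M[:3,3]
    else: Rm,o=R.from_rotvec(c['rotation']).as_matrix(),np.array(c['origin'])
    f=200/np.tan(np.radians(c['fovy']/2))
    return Rm,o,np.array([[f,0,c['cx']],[0,f,c['cy']],[0,0,1.]]),np.array(c['D'])
F=np.diag([1,-1,-1.])
def project(P,C):
    Rm,o,K,D=C; q=(np.atleast_2d(P)-o)@Rm@F
    return cv2.projectPoints(q.reshape(-1,1,3),np.zeros(3),np.zeros(3),K,D)[0].reshape(-1,2)
def ray(px,z,C):
    Rm,o,K,D=C
    n=cv2.undistortPoints(np.array([[px]],float),K,D)[0,0]
    d=Rm@F@np.array([n[0],n[1],1]); return o+d*(z-o[2])/d[2]
A=np.linspace(0,2*np.pi,32,endpoint=False)
def ring(r,z): return np.c_[r*np.cos(A),r*np.sin(A),0*A+z]
BOT=[[ring(.024,0),ring(.024,.09),],[ring(.024,.09),ring(.0165,.098)],[ring(.0165,.098),ring(.0165,.112)],[ring(.009,.112),ring(.004,.13)]]
def cyl(r,h): return [[ring(r,0),ring(r,h)]]
RAIL=[[np.array([[a*.045,b*.165,c*.042] for a in(-1,1) for b in(-1,1) for c in(0,1)])]]
def render(parts,p,C,S=4):
    x,y,t=p[0],p[1],p[2] if len(p)>2 else 0
    Z=R.from_euler('z',t).as_matrix(); im=np.zeros((400*S,640*S),np.uint8)
    for part in parts:
        q=project(np.vstack(part)@Z.T+[x,y,0],C)
        cv2.fillConvexPoly(im,cv2.convexHull(((q+.5)*S).astype(np.int32)),1)
    return cv2.resize(im.astype(np.float32),(640,400),interpolation=cv2.INTER_AREA)
def fit(parts,p0,obs,step):
    def cost(p):
        e=0
        for m,C in obs:
            r=render(parts,p,C); e+=1-np.minimum(r,m).sum()/np.maximum(r,m).sum()
        return e/len(obs)
    sim=np.vstack([p0]+[np.array(p0)+np.eye(len(p0))[i]*step[i] for i in range(len(p0))])
    r=minimize(cost,p0,method='Nelder-Mead',options=dict(initial_simplex=sim,xatol=2e-4,fatol=1e-4,maxiter=120))
    return r.x,r.fun
E
cat > a.py <<'E'
from h import *
import pickle
get_image('scene');get_image('side')
Cs={c:cam(c) for c in('scene','side')}
seen={}
names=dict(cream_bottle=BOT,caramel_bottle=BOT,brown_bottle=BOT,black_bottle=BOT,salt_shaker=cyl(.022,.09),stirrer_beaker=cyl(.0365,.1),water_glass=cyl(.031,.088),milk_jug=cyl(.043,.104),bottle_rail=RAIL)
for n,model in names.items():
    r={c:regions_of(c,n) for c in Cs}
    print(n,{c:[(np.round(d['pixel']).tolist(),round(d['score'],2),int(d['pixels'].sum())) for d in r[c][:6]] for c in Cs})
    seen[n]=r
pickle.dump(seen,open('seen.pkl','wb'))
E
python3 a.py
```

```text
cream_bottle {'scene': [([303.0, 292.0], 0.96, 702), ([288.0, 316.0], 0.65, 748)], 'side': [([297.0, 230.0], 0.85, 747), ([281.0, 244.0], 0.83, 860)]}
caramel_bottle {'scene': [([381.0, 181.0], 0.94, 447), ([350.0, 187.0], 0.91, 451)], 'side': [([352.0, 183.0], 0.79, 519)]}
brown_bottle {'scene': [([336.0, 217.0], 0.74, 488)], 'side': [([336.0, 194.0], 0.8, 586)]}
black_bottle {'scene': [([380.0, 156.0], 0.6, 329)], 'side': [([390.0, 161.0], 0.54, 143)]}
salt_shaker {'scene': [([316.0, 254.0], 0.93, 378)], 'side': [([313.0, 222.0], 0.93, 421)]}
stirrer_beaker {'scene': [([242.0, 237.0], 0.74, 1175), ([379.0, 158.0], 0.17, 325)], 'side': [([312.0, 221.0], 0.63, 417), ([243.0, 200.0], 0.59, 1162)]}
water_glass {'scene': [([363.0, 139.0], 0.87, 382)], 'side': [([377.0, 160.0], 0.85, 293)]}
milk_jug {'scene': [([331.0, 154.0], 0.6, 714)], 'side': [([339.0, 168.0], 0.77, 460)]}
bottle_rail {'scene': [([288.0, 202.0], 0.69, 2737), ([363.0, 140.0], 0.49, 332)], 'side': [([292.0, 196.0], 0.65, 1948), ([242.0, 201.0], 0.37, 1043), ([337.0, 166.0], 0.18, 490)]}
```

```bash
cat > b.py <<'E'
from h import *
import pickle
s=pickle.load(open('seen.pkl','rb')); Cs={c:cam(c) for c in('scene','side')}
names=dict(cream_bottle=(BOT,0,0),caramel_bottle=(BOT,1,0),brown_bottle=(BOT,0,0),black_bottle=(BOT,0,None),pink=(BOT,0,None),purple=(BOT,1,1),salt_shaker=(cyl(.022,.09),0,0),stirrer_beaker=(cyl(.0365,.146),0,1),water_glass=(cyl(.031,.088),0,0),milk_jug=(cyl(.043,.104),0,0),bottle_rail=(RAIL,0,0))
al=dict(pink='caramel_bottle',purple='cream_bottle')
for n,(m,i,j) in names.items():
    r=s[al.get(n,n)]
    p=[]
    for sub in ('scene','side','both'):
        if j is None and sub!='scene': continue
        obs=[]
        if sub!='side': obs.append((r['scene'][i]['pixels'].astype(np.float32),Cs['scene']))
        if sub!='scene': obs.append((r['side'][j]['pixels'].astype(np.float32),Cs['side']))
        p0=ray(r['scene'][i]['pixel'],.05,Cs['scene'])[:2]
        step=[.02,.02]
        if m is RAIL: p0=np.r_[p0,0.];step=[.02,.02,.1]
        x,e=fit(m,p0,obs,step); p.append((x.round(4).tolist(),round(e,2)))
    print(n,p)
E
python3 b.py
```

```text
cream_bottle [([0.4315, 0.2768], np.float64(0.06)), ([0.4344, 0.2773], np.float64(0.09)), ([0.432, 0.2771], np.float64(0.09))]
caramel_bottle [([0.4806, -0.1361], np.float64(0.12)), ([0.4841, -0.1375], np.float64(0.06)), ([0.4811, -0.1344], np.float64(0.11))]
brown_bottle [([0.4656, -0.0077], np.float64(0.14)), ([0.4688, -0.0087], np.float64(0.04)), ([0.4681, -0.0074], np.float64(0.1))]
black_bottle [([0.4479, -0.3296], np.float64(0.26))]
pink [([0.3983, -0.2057], np.float64(0.11))]
purple [([0.4232, 0.3611], np.float64(0.08)), ([0.4249, 0.3642], np.float64(0.06)), ([0.423, 0.3639], np.float64(0.08))]
salt_shaker [([0.4644, 0.148], np.float64(0.29)), ([0.463, 0.1551], np.float64(0.23)), ([0.4607, 0.1562], np.float64(0.27))]
stirrer_beaker [([0.6641, 0.2121], np.float64(0.21)), ([0.6688, 0.2092], np.float64(0.15)), ([0.665, 0.2129], np.float64(0.19))]
water_glass [([0.5366, -0.4321], np.float64(0.18)), ([0.5434, -0.4326], np.float64(0.32)), ([0.5375, -0.4294], np.float64(0.26))]
milk_jug [([0.618, -0.2696], np.float64(0.19)), ([0.6589, -0.3387], np.float64(0.38)), ([0.6179, -0.2696], np.float64(0.31))]
bottle_rail [([0.6456, -0.0324, -0.0427], np.float64(0.04)), ([0.6489, -0.0334, -0.0163], np.float64(0.05)), ([0.6463, -0.0313, -0.0356], np.float64(0.05))]
```

Geometry agrees between the two cameras. The rail is at about (0.647,-0.032) with yaw -0.036, and the jug is at its -y end, so cream goes in the -y well. I'll grip with the jaws along x, and start by hovering over the black bottle with the wrist camera.

{"name": "move_arm", "arguments": {"series": [{"linear":[32,40,0],"turn":0.17,"gripper":85},{"linear":[64,80,0],"turn":0.34,"gripper":85},{"linear":[96,120,0],"turn":0.51,"gripper":85},{"linear":[128,160,0],"turn":0.68,"gripper":85},{"linear":[160,200,0],"turn":0.85,"gripper":85}]}}

```text
time_s: 1.72
tcp_pos: [0.3538, -0.4455, 0.3042]
eef_rot: [2.64, 1.702, 0.0]
ft_force: [0.7, 0.5, -0.2]
grip_width: 0.085
```

{"name": "move_arm", "arguments": {"series": [{"linear":[32,40,0],"turn":0.15,"gripper":85},{"linear":[64,80,0],"turn":0.3,"gripper":85},{"linear":[95,116,0],"turn":0.43,"gripper":85},{"linear":[95,116,0],"turn":0.43,"gripper":85},{"linear":[95,116,0],"turn":0.43,"gripper":85}]}}

```text
time_s: 2.35
tcp_pos: [0.4475, -0.3315, 0.3039]
eef_rot: [2.224, 2.219, -0.001]
ft_force: [0.1, 0.6, 0.2]
grip_width: 0.0851
```

```bash
cat > w.py <<'E'
import sys
from h import *
out=sys.argv[1]; q=sys.argv[2]; p0=np.array([float(v) for v in sys.argv[3:]])
s=read_state(); im=get_image('wrist'); C=cam('wrist',s)
yaw=R.from_rotvec(s['eef_rot']).as_matrix()[:,0]
print('tcp',s['tcp_pos'].round(4),'yaw',round(float(np.arctan2(yaw[1],yaw[0])),3),'t',s['time_s'],'grip',s['grip_width'])
vis=im[:,:,::-1].copy()
rs=regions_of('wrist',q)
for d in rs[:3]:
    m=d['pixels'].astype(np.float32)
    print(q,np.round(d['pixel']),round(d['score'],2),'red,green,blue',np.median(im[d['pixels']],0), fit(RAIL if 'rail' in q else BOT,p0,[(m,C)],[.01]*len(p0)))
for z in (0,.09,.13):
    for u in project(ring(.024 if z<.1 else .004,z)+[p0[0],p0[1],0],C): 
        if 'rail' not in q: cv2.circle(vis,tuple(int(v) for v in u),1,(0,255,0),-1)
cv2.imwrite(f'pics/{out}.png',vis)
E
python3 w.py w1 black_bottle 0.448 -0.330
```

```text
tcp [ 0.4475 -0.3315  0.3039] yaw 1.569 t 2.35 grip 0.08511746648881217
black_bottle [324. 170.] 0.81 red,green,blue [63. 51. 40.] (array([ 0.44701965, -0.32497886]), np.float64(0.03462862968444824))
```

View pics/w1.png

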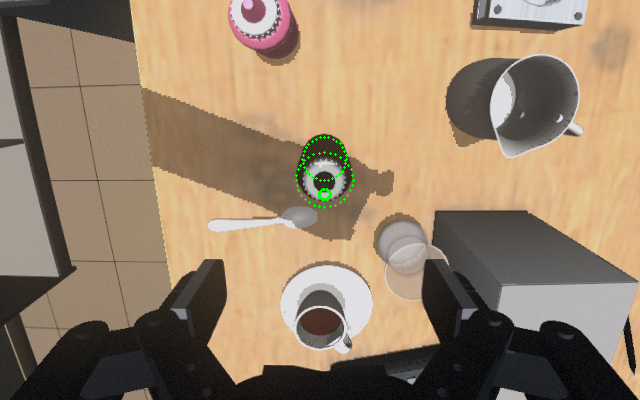

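Wrist view: the black bottle (dark nozzle at 324,182) fits at (0.447,-0.325). Pink is at (262,25), the jug at (535,105), the cup at (325,325) and the glass at (410,265), all clear of the grasp. Descend and grip.

{"name": "move_arm", "arguments": {"series": [{"linear":[0,6,-50],"turn":0,"gripper":85},{"linear":[0,6,-95],"turn":0,"gripper":85},{"linear":[0,6,-135],"turn":0,"gripper":85},{"linear":[0,6,-160],"turn":0,"gripper":85},{"linear":[0,6,-168],"turn":0,"gripper":85}]}}

```text
time_s: 3.08
tcp_pos: [0.4464, -0.3257, 0.1343]
eef_rot: [-2.223, -2.215, 0.002]
ft_force: [-0.4, 0.4, 0.1]
grip_width: 0.085
```

{"name": "move_arm", "arguments": {"series": [{"linear":[0,0,0],"turn":0,"gripper":85},{"linear":[0,0,0],"turn":0,"gripper":38},{"linear":[0,0,0],"turn":0,"gripper":38},{"linear":[0,0,0],"turn":0,"gripper":38},{"linear":[0,0,0],"turn":0,"gripper":38}]}}

```text
time_s: 3.7
tcp_pos: [0.4483, -0.3253, 0.1374]
eef_rot: [2.221, 2.219, -0.0]
ft_force: [-0.8, 1.5, 5.4]
grip_width: 0.0462
```

{"name": "move_arm", "arguments": {"series": [{"linear":[0,0,15],"turn":0,"gripper":38},{"linear":[0,0,50],"turn":0,"gripper":38},{"linear":[0,0,95],"turn":0,"gripper":38},{"linear":[0,0,135],"turn":0,"gripper":38},{"linear":[10,15,152],"turn":0,"gripper":38}]}}

```text
time_s: 4.32
tcp_pos: [0.4581, -0.3108, 0.2907]
eef_rot: [2.223, 2.214, 0.0]
ft_force: [0.4, 0.7, -3.0]
grip_width: 0.0466
```

{"name": "move_arm", "arguments": {"series": [{"linear":[24,38,0],"turn":0,"gripper":38},{"linear":[50,82,0],"turn":0,"gripper":38},{"linear":[76,126,0],"turn":0,"gripper":38},{"linear":[102,168,0],"turn":0,"gripper":38},{"linear":[128,210,0],"turn":0,"gripper":38}]}}

```text
time_s: 4.95
tcp_pos: [0.5861, -0.0967, 0.287]
eef_rot: [-2.219, -2.221, 0.001]
ft_force: [0.2, 0.0, -2.7]
grip_width: 0.0463
```

{"name": "move_arm", "arguments": {"series": [{"linear":[24,40,0],"turn":0,"gripper":38},{"linear":[48,76,0],"turn":0,"gripper":38},{"linear":[65,100,0],"turn":0,"gripper":38},{"linear":[65,100,0],"turn":0,"gripper":38},{"linear":[65,100,0],"turn":0,"gripper":38}]}}

```text
time_s: 5.58
tcp_pos: [0.6502, 0.0005, 0.2869]
eef_rot: [-2.221, -2.22, 0.003]
ft_force: [0.0, -0.6, -3.1]
grip_width: 0.0464
```

```bash
python3 w.py w2 bottle_rail 0.647 -0.032 -0.036
```

```text
tcp [6.502e-01 5.000e-04 2.869e-01] yaw 1.571 t 5.575 grip 0.04638796655418618
bottle_rail [324. 108.] 0.96 red,green,blue [238. 237. 240.] (array([ 0.64455189, -0.02883314, -0.04487074]), np.float64(0.42325150966644287))
```

View pics/w2.png

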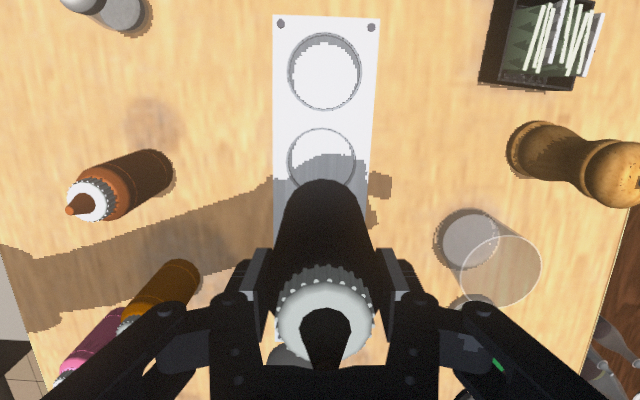

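The wrist view shows the end well's rim centred near (325,72), the next well near (321,160), and the held bottle upright on the tool axis.

```bash
cat > ell.py <<'E'
from h import *
def wells(im,C,guesses):
    """refine well-centre guesses: darkest-edge ring fit on the deck plane (rectified 0.5 mm/px)"""
    for g in guesses:
        n=100;gx,gy=np.meshgrid(np.arange(-n,n)*.0005+g[0],np.arange(-n,n)*.0005+g[1])
        uv=project(np.c_[gx.ravel(),gy.ravel(),0*gx.ravel()+.042],C).reshape(2*n,2*n,2).astype(np.float32)
        t=cv2.cvtColor(cv2.remap(im,uv[...,0],uv[...,1],cv2.INTER_LINEAR),cv2.COLOR_RGB2GRAY)
        yield t
E
python3 - <<'E'
from h import *; from ell import wells
s=read_state(); im=get_image('wrist'); C=cam('wrist',s)
for px in ([325,72],[321,160]): print(px,ray(px,.042,C).round(4))
print([ (ray([a,40],.042,C)).round(4) for a in (273,380)])
t=s['tcp_pos'];print('tip expected px',project([[t[0],t[1],t[2]-.136+.13]],C),project([[t[0],t[1],t[2]-.136+.112]],C))
g=[(0.651,0.088),(0.648,0.008)]
ts=list(wells(im,C,g))
for t,a in zip(ts,g):
    cv2.circle(t,(100,100),62,0,1)
cv2.imwrite('pics/well.png',cv2.resize(np.hstack(ts),None,fx=2,fy=2))
E
```

```text
[325, 72] [0.651  0.0893 0.042 ]
[321, 160] [0.6472 0.0119 0.042 ]
[array([0.607 , 0.1154, 0.042 ]), array([0.6976, 0.1152, 0.042 ])]
tip expected px [[325.00052512 377.82802572]] [[324.87045837 334.41430775]]
```

View pics/well.png

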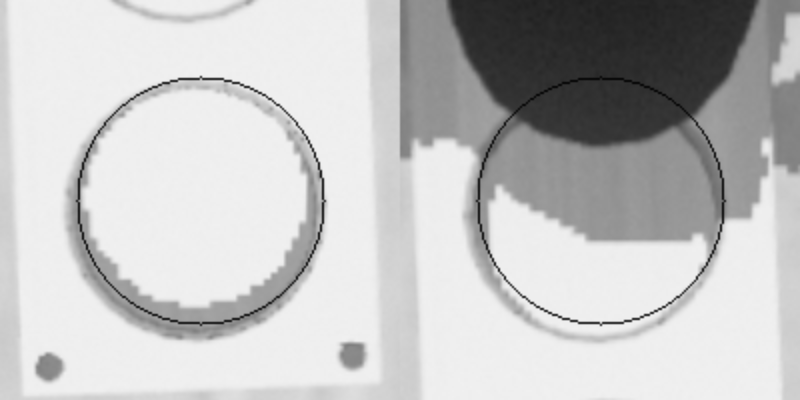

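```bash
python3 - <<'E'
from h import *
s=read_state(); C=cam('wrist',s); t=s['tcp_pos']
for dy in (0,.004,.008):
  for dz in (0,-.005):
    b=t-[0,0,.1374]+[0,dy,dz]
    f=lambda r,z:project(ring(r,z)+b,C)
    print(dy,dz,'foot top row',f(.024,0)[:,1].min().round(),'cap low top row',f(.0165,.098)[:,1].min().round(),'cap top ring rows',f(.0165,.112)[:,1].min().round(),f(.0165,.112)[:,1].max().round(),'nozzle foot top',f(.009,.112)[:,1].min().round(), 'foot cols',f(.024,0)[:,0].min().round(),f(.024,0)[:,0].max().round())
E
```

```text
0 0 foot top row 177.0 cap low top row 267.0 cap top ring rows 289.0 370.0 nozzle foot top 309.0 foot cols 287.0 362.0
0 -0.005 foot top row 175.0 cap low top row 260.0 cap top ring rows 280.0 360.0 nozzle foot top 300.0 foot cols 288.0 361.0
0.004 0 foot top row 171.0 cap low top row 256.0 cap top ring rows 277.0 361.0 nozzle foot top 298.0 foot cols 287.0 362.0
0.004 -0.005 foot top row 169.0 cap low top row 250.0 cap top ring rows 269.0 351.0 nozzle foot top 289.0 foot cols 287.0 361.0
0.008 0 foot top row 164.0 cap low top row 246.0 cap top ring rows 266.0 352.0 nozzle foot top 287.0 foot cols 286.0 362.0
0.008 -0.005 foot top row 163.0 cap low top row 240.0 cap top ring rows 258.0 342.0 nozzle foot top 279.0 foot cols 287.0 362.0
```

```bash
python3 - <<'E'
import cv2
i=cv2.imread('pics/w2.png')[150:400,200:450]; cv2.imwrite('pics/w2c.png',cv2.resize(i,None,fx=2.4,fy=2.4))
E
```

```text
(no output)
```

View pics/w2c.png

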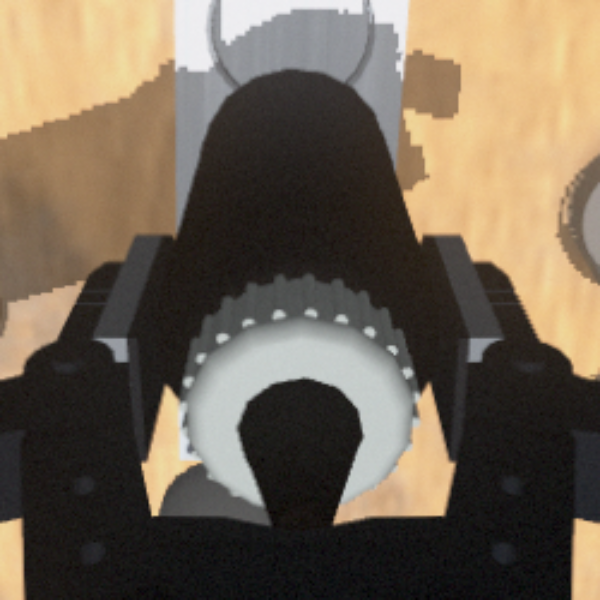

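The held bottle matches the model with no offset (foot edge at row 178, cap at 265). The measured wells are black (0.6495,0.0915), brown (0.646,0.012), caramel (0.6425,-0.068) and cream (0.639,-0.148). Place black.

{"name": "move_arm", "arguments": {"series": [{"linear":[0,40,0],"turn":-0.04,"gripper":38},{"linear":[-1,75,0],"turn":-0.04,"gripper":38},{"linear":[-1,91,-10],"turn":-0.04,"gripper":38},{"linear":[-1,91,-40],"turn":-0.04,"gripper":38},{"linear":[-1,91,-65],"turn":-0.04,"gripper":38}]}}

```text
time_s: 6.35
tcp_pos: [0.6497, 0.0893, 0.2212]
eef_rot: [2.268, 2.173, -0.003]
ft_force: [0.8, -1.2, -2.3]
grip_width: 0.0461
```

{"name": "move_arm", "arguments": {"series": [{"linear":[0,0,-8],"turn":0,"gripper":38},{"linear":[0,0,-26],"turn":0,"gripper":38},{"linear":[0,0,-46],"turn":0,"gripper":38},{"linear":[0,0,-62],"turn":0,"gripper":38},{"linear":[0,0,-70],"turn":0,"gripper":38}]}}

```text
time_s: 6.98
tcp_pos: [0.6495, 0.091, 0.1514]
eef_rot: [-2.266, -2.175, 0.002]
ft_force: [-0.3, -0.0, -3.0]
grip_width: 0.0464
```

{"name": "move_arm", "arguments": {"series": [{"linear":[0,0,-4],"turn":0,"gripper":38},{"linear":[0,0,-7],"turn":0,"gripper":38},{"linear":[0,0,-7],"turn":0,"gripper":38},{"linear":[0,0,-7],"turn":0,"gripper":38},{"linear":[0,0,-7],"turn":0,"gripper":38}]}}

```text
time_s: 7.6
tcp_pos: [0.6501, 0.0912, 0.1463]
eef_rot: [2.266, 2.175, 0.001]
ft_force: [-0.4, -0.1, -2.4]
grip_width: 0.0463
```

{"name": "move_arm", "arguments": {"series": [{"linear":[0,0,-2],"turn":0,"gripper":38},{"linear":[0,0,-2],"turn":0,"gripper":38},{"linear":[0,0,-2],"turn":0,"gripper":52},{"linear":[0,0,-2],"turn":0,"gripper":70},{"linear":[0,0,-2],"turn":0,"gripper":80}]}}

```text
time_s: 8.22
tcp_pos: [0.6502, 0.0913, 0.1443]
eef_rot: [2.266, 2.175, 0.001]
ft_force: [0.3, 0.8, 0.4]
grip_width: 0.0798
```

{"name": "move_arm", "arguments": {"series": [{"linear":[0,0,0],"turn":0,"gripper":84},{"linear":[0,0,20],"turn":0,"gripper":84},{"linear":[0,0,60],"turn":0,"gripper":84},{"linear":[0,0,110],"turn":0,"gripper":84},{"linear":[0,-20,155],"turn":0,"gripper":84}]}}

```text
time_s: 8.85
tcp_pos: [0.6498, 0.0735, 0.3027]
eef_rot: [2.262, 2.18, 0.005]
ft_force: [0.4, -0.3, -0.1]
grip_width: 0.0842
```

{"name": "move_arm", "arguments": {"series": [{"linear":[-40,-17,0],"turn":0,"gripper":84},{"linear":[-90,-39,0],"turn":0,"gripper":84},{"linear":[-140,-61,0],"turn":0,"gripper":84},{"linear":[-182,-79,0],"turn":0.04,"gripper":84},{"linear":[-182,-79,0],"turn":0.04,"gripper":84}]}}

```text
time_s: 9.48
tcp_pos: [0.4655, -0.0091, 0.3001]
eef_rot: [2.223, 2.216, -0.003]
ft_force: [0.5, 0.7, 0.8]
grip_width: 0.0839
```

```bash
python3 w.py w3 brown_bottle 0.468 -0.0075; python3 - <<'E'
from h import *
import h
C=cam('scene');get_image('scene')
B=[[q+[0,0,.006] for q in p] for p in BOT]
# visible part above deck only
B[0]=[ring(.024,.042),ring(.024,.096)]
for d in regions_of('scene','black_bottle')[:2]:
    print(d['pixel'],d['score'],fit(B,[.65,.09],[(d['pixels'].astype(np.float32),C)],[.01,.01]))
E
```

```text
tcp [ 0.4655 -0.0091  0.3001] yaw 1.567 t 9.475 grip 0.08392243276658125
brown_bottle [322. 171.] 0.82 red,green,blue [113.  77.  47.] (array([ 0.46428167, -0.00551162]), np.float64(0.04187309741973877))
[263.5, 211.1] 0.69 (array([0.64496959, 0.09469551]), np.float64(0.11200100183486938))
```

{"name": "move_arm", "arguments": {"series": [{"linear":[-3,2,-45],"turn":0,"gripper":84},{"linear":[-3,2,-90],"turn":0,"gripper":84},{"linear":[-3,2,-130],"turn":0,"gripper":84},{"linear":[-3,2,-155],"turn":0,"gripper":84},{"linear":[-3,2,-163],"turn":0,"gripper":84}]}}

```text
time_s: 10.3
tcp_pos: [0.4652, -0.005, 0.1344]
eef_rot: [-2.219, -2.22, 0.001]
ft_force: [0.2, -0.4, 0.7]
grip_width: 0.0842
```

{"name": "move_arm", "arguments": {"series": [{"linear":[0,0,0],"turn":0,"gripper":84},{"linear":[0,0,0],"turn":0,"gripper":38},{"linear":[0,0,0],"turn":0,"gripper":38},{"linear":[0,0,0],"turn":0,"gripper":38},{"linear":[0,0,0],"turn":0,"gripper":38}]}}

```text
time_s: 10.92
tcp_pos: [0.4655, -0.0058, 0.1373]
eef_rot: [2.221, 2.219, 0.001]
ft_force: [-2.0, -1.1, 6.6]
grip_width: 0.0458
```

{"name": "move_arm", "arguments": {"series": [{"linear":[0,0,0],"turn":0,"gripper":38},{"linear":[0,0,15],"turn":0,"gripper":38},{"linear":[0,0,45],"turn":0,"gripper":38},{"linear":[0,0,75],"turn":0,"gripper":38},{"linear":[0,0,90],"turn":0,"gripper":38}]}}

```text
time_s: 11.55
tcp_pos: [0.4654, -0.0058, 0.2281]
eef_rot: [2.221, 2.218, 0.003]
ft_force: [-0.2, 0.1, -1.5]
grip_width: 0.0459
```

{"name": "move_arm", "arguments": {"series": [{"linear":[35,3,0],"turn":-0.04,"gripper":38},{"linear":[80,8,0],"turn":-0.04,"gripper":38},{"linear":[125,13,0],"turn":-0.04,"gripper":38},{"linear":[162,17,0],"turn":-0.04,"gripper":38},{"linear":[181,18,0],"turn":-0.04,"gripper":38}]}}

```text
time_s: 12.18
tcp_pos: [0.6473, 0.0123, 0.2253]
eef_rot: [-2.266, -2.175, -0.0]
ft_force: [-0.4, 0.8, -1.7]
grip_width: 0.0464
```

{"name": "move_arm", "arguments": {"series": [{"linear":[0,0,0],"turn":0,"gripper":38},{"linear":[0,0,-12],"turn":0,"gripper":38},{"linear":[0,0,-35],"turn":0,"gripper":38},{"linear":[0,0,-60],"turn":0,"gripper":38},{"linear":[0,0,-74],"turn":0,"gripper":38}]}}

```text
time_s: 12.8
tcp_pos: [0.6441, 0.0117, 0.15]
eef_rot: [-2.265, -2.174, 0.005]
ft_force: [-0.8, 0.6, -1.9]
grip_width: 0.046
```

{"name": "move_arm", "arguments": {"series": [{"linear":[0,0,-5],"turn":0,"gripper":38},{"linear":[0,0,-9],"turn":0,"gripper":38},{"linear":[0,0,-9],"turn":0,"gripper":38},{"linear":[0,0,-9],"turn":0,"gripper":38},{"linear":[0,0,-9],"turn":0,"gripper":38}]}}

```text
time_s: 13.42
tcp_pos: [0.6462, 0.0122, 0.1434]
eef_rot: [2.266, 2.175, 0.001]
ft_force: [-0.2, -0.2, -0.2]
grip_width: 0.0463
```

{"name": "move_arm", "arguments": {"series": [{"linear":[0,0,0],"turn":0,"gripper":52},{"linear":[0,0,0],"turn":0,"gripper":70},{"linear":[0,0,0],"turn":0,"gripper":84},{"linear":[0,0,0],"turn":0,"gripper":84},{"linear":[0,0,15],"turn":0,"gripper":84}]}}

```text
time_s: 14.05
tcp_pos: [0.6452, 0.012, 0.1573]
eef_rot: [-2.265, -2.174, 0.003]
ft_force: [0.2, 0.6, -0.1]
grip_width: 0.084
```

{"name": "move_arm", "arguments": {"series": [{"linear":[0,0,40],"turn":0,"gripper":84},{"linear":[0,0,90],"turn":0,"gripper":84},{"linear":[0,0,140],"turn":0,"gripper":84},{"linear":[-30,-27,140],"turn":0,"gripper":84},{"linear":[-65,-59,140],"turn":0,"gripper":84}]}}

```text
time_s: 14.68
tcp_pos: [0.5807, -0.0465, 0.2999]
eef_rot: [2.263, 2.176, 0.004]
ft_force: [0.1, 0.4, -0.1]
grip_width: 0.0841
```

{"name": "move_arm", "arguments": {"series": [{"linear":[-35,-32,0],"turn":0,"gripper":84},{"linear":[-70,-63,0],"turn":0,"gripper":84},{"linear":[-99,-89,0],"turn":0.04,"gripper":84},{"linear":[-99,-89,0],"turn":0.04,"gripper":84},{"linear":[-99,-89,0],"turn":0.04,"gripper":84}]}}

```text
time_s: 15.3
tcp_pos: [0.4826, -0.1353, 0.2989]
eef_rot: [2.221, 2.22, 0.002]
ft_force: [0.1, 0.7, -0.8]
grip_width: 0.0841
```

```bash
python3 w.py w4 caramel_bottle 0.481 -0.1355
```

```text
tcp [ 0.4826 -0.1353  0.2989] yaw 1.57 t 15.3 grip 0.08405646352870991
caramel_bottle [320. 176.] 0.9 red,green,blue [124.  96.  33.] (array([ 0.47949897, -0.13292462]), np.float64(0.03972983360290527))
caramel_bottle [239. 236.] 0.62 red,green,blue [88. 59. 65.] (array([ 0.481 , -0.1355]), np.float64(1.0))
```

View pics/w4.png

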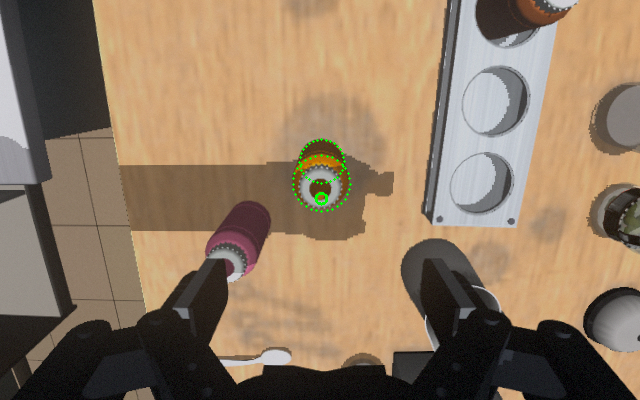

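The wrist view shows caramel (orange nozzle) centred at (320,185), pink at (235,240), and the two empty wells at (497,100) and (482,183).

```bash
python3 - <<'E'
from h import *
s=read_state();C=cam('wrist',s)
for p,g in (((482,183),(.639,-.148)),((497,101),(.6425,-.068))):
    print(ray(p,.042,C).round(4), project(ring(.031,.042)+[g[0],g[1],0],C).min(0).round(),project(ring(.031,.042)+[g[0],g[1],0],C).max(0).round())
import cv2
im=cv2.imread('pics/w4.png')
for g in ((.639,-.148),(.6425,-.068)):
    for u in project(ring(.031,.042)+[g[0],g[1],0],C): cv2.circle(im,tuple(int(v+.5) for v in u),0,(0,0,255),-1)
cv2.imwrite('pics/w4c.png',cv2.resize(im[40:240,420:570],None,fx=3,fy=3,interpolation=cv2.INTER_NEAREST))
E
```

```text
[ 0.6399 -0.1466  0.042 ] [450. 153.] [512. 214.]
[ 0.6436 -0.0677  0.042 ] [463.  66.] [528. 135.]
```

View pics/w4c.png

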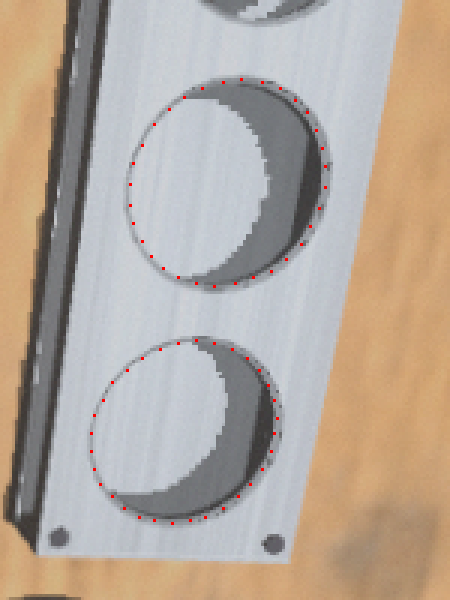

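{"name": "move_arm", "arguments": {"series": [{"linear":[-2,2,-45],"turn":0,"gripper":84},{"linear":[-2,2,-90],"turn":0,"gripper":84},{"linear":[-2,2,-130],"turn":0,"gripper":84},{"linear":[-2,2,-155],"turn":0,"gripper":84},{"linear":[-2,2,-162],"turn":0,"gripper":84}]}}

```text
time_s: 16.02
tcp_pos: [0.48, -0.1326, 0.1345]
eef_rot: [-2.218, -2.22, 0.001]
ft_force: [-0.0, -1.7, -0.5]
grip_width: 0.0842
```

{"name": "move_arm", "arguments": {"series": [{"linear":[0,0,0],"turn":0,"gripper":84},{"linear":[0,0,0],"turn":0,"gripper":38},{"linear":[0,0,0],"turn":0,"gripper":38},{"linear":[0,0,0],"turn":0,"gripper":38},{"linear":[0,0,0],"turn":0,"gripper":38}]}}

```text
time_s: 16.65
tcp_pos: [0.4804, -0.134, 0.1373]
eef_rot: [2.222, 2.219, 0.001]
ft_force: [-1.9, 1.3, 6.6]
grip_width: 0.0461
```

{"name": "move_arm", "arguments": {"series": [{"linear":[0,0,0],"turn":0,"gripper":38},{"linear":[0,0,15],"turn":0,"gripper":38},{"linear":[0,0,45],"turn":0,"gripper":38},{"linear":[0,0,75],"turn":0,"gripper":38},{"linear":[0,0,90],"turn":0,"gripper":38}]}}

```text
time_s: 17.27
tcp_pos: [0.4804, -0.1339, 0.2281]
eef_rot: [2.221, 2.218, 0.002]
ft_force: [0.0, 0.4, -3.0]
grip_width: 0.0462
```

The predicted wells overlay the real ones within about 1 mm, and caramel is held. Place it.

{"name": "move_arm", "arguments": {"series": [{"linear":[30,12,0],"turn":-0.04,"gripper":38},{"linear":[70,28,0],"turn":-0.04,"gripper":38},{"linear":[110,45,0],"turn":-0.04,"gripper":38},{"linear":[145,59,0],"turn":-0.04,"gripper":38},{"linear":[163,66,0],"turn":-0.04,"gripper":38}]}}

```text
time_s: 17.9
tcp_pos: [0.6441, -0.0665, 0.2254]
eef_rot: [-2.264, -2.176, -0.001]
ft_force: [-0.6, 0.1, -2.7]
grip_width: 0.0461
```

{"name": "move_arm", "arguments": {"series": [{"linear":[0,0,0],"turn":0,"gripper":38},{"linear":[0,0,-12],"turn":0,"gripper":38},{"linear":[0,0,-35],"turn":0,"gripper":38},{"linear":[0,0,-60],"turn":0,"gripper":38},{"linear":[0,0,-74],"turn":0,"gripper":38}]}}

```text
time_s: 18.52
tcp_pos: [0.6411, -0.0689, 0.1499]
eef_rot: [-2.266, -2.173, 0.005]
ft_force: [-0.4, 0.4, -3.2]
grip_width: 0.0465
```

{"name": "move_arm", "arguments": {"series": [{"linear":[0,0,-5],"turn":0,"gripper":38},{"linear":[0,0,-10],"turn":0,"gripper":38},{"linear":[0,0,-10],"turn":0,"gripper":38},{"linear":[0,0,-10],"turn":0,"gripper":38},{"linear":[0,0,-10],"turn":0,"gripper":38}]}}

```text
time_s: 19.15
tcp_pos: [0.6434, -0.0678, 0.1434]
eef_rot: [2.266, 2.174, 0.001]
ft_force: [-4.0, 0.6, 6.4]
grip_width: 0.0459
```

{"name": "move_arm", "arguments": {"series": [{"linear":[0,0,0],"turn":0,"gripper":52},{"linear":[0,0,0],"turn":0,"gripper":70},{"linear":[0,0,0],"turn":0,"gripper":84},{"linear":[0,0,0],"turn":0,"gripper":84},{"linear":[0,0,15],"turn":0,"gripper":84}]}}

```text
time_s: 19.77
tcp_pos: [0.6422, -0.0679, 0.1562]
eef_rot: [-2.265, -2.174, 0.003]
ft_force: [0.3, -0.5, -0.1]
grip_width: 0.0839
```

{"name": "move_arm", "arguments": {"series": [{"linear":[0,0,40],"turn":0,"gripper":84},{"linear":[0,0,90],"turn":0,"gripper":84},{"linear":[0,0,141],"turn":0,"gripper":84},{"linear":[-20,33,141],"turn":0,"gripper":84},{"linear":[-45,73,141],"turn":0,"gripper":84}]}}

```text
time_s: 20.4
tcp_pos: [0.598, 0.0053, 0.2999]
eef_rot: [2.267, 2.171, 0.004]
ft_force: [0.1, 0.7, -0.3]
grip_width: 0.0841
```

{"name": "move_arm", "arguments": {"series": [{"linear":[-25,41,0],"turn":0,"gripper":84},{"linear":[-50,82,0],"turn":0,"gripper":84},{"linear":[-75,123,0],"turn":0.04,"gripper":84},{"linear":[-100,164,0],"turn":0.04,"gripper":84},{"linear":[-125,205,0],"turn":0.04,"gripper":84}]}}

```text
time_s: 21.02
tcp_pos: [0.472, 0.2116, 0.2992]
eef_rot: [2.222, 2.22, 0.003]
ft_force: [0.8, 0.9, 1.4]
grip_width: 0.0843
```

{"name": "move_arm", "arguments": {"series": [{"linear":[-22,36,0],"turn":0,"gripper":84},{"linear":[-41,67,0],"turn":0,"gripper":84},{"linear":[-41,67,0],"turn":0,"gripper":84},{"linear":[-41,67,0],"turn":0,"gripper":84},{"linear":[-41,67,0],"turn":0,"gripper":84}]}}

```text
time_s: 21.65
tcp_pos: [0.4328, 0.276, 0.2981]
eef_rot: [2.225, 2.217, 0.0]
ft_force: [0.8, -0.4, -0.3]
grip_width: 0.0839
```

```bash
python3 w.py w5 cream_bottle 0.432 0.277
```

```text
tcp [0.4328 0.276  0.2981] yaw 1.567 t 21.65 grip 0.08388821057546002
cream_bottle [311.  71.] 0.69 red,green,blue [140.  93. 161.] (array([0.432, 0.277]), np.float64(1.0))
cream_bottle [324. 176.] 0.57 red,green,blue [141. 133. 113.] (array([0.43123549, 0.27791664]), np.float64(0.04371994733810425))
```

View pics/w5.png

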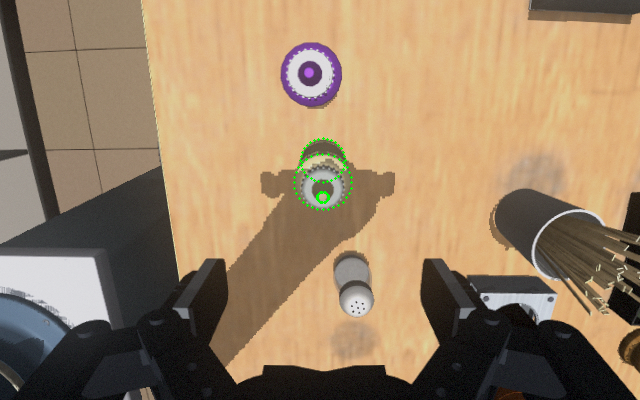

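Wrist view: cream (pale body) is centred at (323,180), purple at (311,72) is left alone, and salt at (355,285) is clear of the jaws. Grasp cream.

{"name": "move_arm", "arguments": {"series": [{"linear":[-1,2,-45],"turn":0,"gripper":84},{"linear":[-1,2,-90],"turn":0,"gripper":84},{"linear":[-1,2,-130],"turn":0,"gripper":84},{"linear":[-1,2,-155],"turn":0,"gripper":84},{"linear":[-1,2,-162],"turn":0,"gripper":84}]}}

```text
time_s: 22.38
tcp_pos: [0.4307, 0.2782, 0.1344]
eef_rot: [-2.223, -2.219, 0.005]
ft_force: [-0.7, -0.5, 0.4]
grip_width: 0.0837
```

{"name": "move_arm", "arguments": {"series": [{"linear":[0,0,0],"turn":0,"gripper":84},{"linear":[0,0,0],"turn":0,"gripper":38},{"linear":[0,0,0],"turn":0,"gripper":38},{"linear":[0,0,0],"turn":0,"gripper":38},{"linear":[0,0,0],"turn":0,"gripper":38}]}}

```text
time_s: 23.0
tcp_pos: [0.4317, 0.2796, 0.1372]
eef_rot: [2.222, 2.219, 0.004]
ft_force: [-0.2, -0.0, 5.7]
grip_width: 0.046
```

{"name": "move_arm", "arguments": {"series": [{"linear":[0,0,15],"turn":0,"gripper":38},{"linear":[0,0,45],"turn":0,"gripper":38},{"linear":[0,0,85],"turn":0,"gripper":38},{"linear":[0,0,125],"turn":0,"gripper":38},{"linear":[0,0,150],"turn":0,"gripper":38}]}}

```text
time_s: 23.62
tcp_pos: [0.4308, 0.2794, 0.2886]
eef_rot: [2.222, 2.22, 0.004]
ft_force: [-0.9, 0.1, -2.4]
grip_width: 0.0459
```

{"name": "move_arm", "arguments": {"series": [{"linear":[5,-30,0],"turn":0,"gripper":38},{"linear":[12,-75,0],"turn":0,"gripper":38},{"linear":[20,-122,0],"turn":0,"gripper":38},{"linear":[28,-170,0],"turn":0,"gripper":38},{"linear":[36,-218,0],"turn":0,"gripper":38}]}}

```text
time_s: 24.25
tcp_pos: [0.4665, 0.0597, 0.2866]
eef_rot: [2.222, 2.221, 0.001]
ft_force: [0.4, -0.5, -3.2]
grip_width: 0.0458
```

{"name": "move_arm", "arguments": {"series": [{"linear":[8,-48,0],"turn":0,"gripper":38},{"linear":[16,-96,0],"turn":0,"gripper":38},{"linear":[24,-144,0],"turn":-0.04,"gripper":38},{"linear":[32,-186,0],"turn":-0.04,"gripper":38},{"linear":[50,-209,0],"turn":-0.04,"gripper":38}]}}

```text
time_s: 24.88
tcp_pos: [0.516, -0.1506, 0.2863]
eef_rot: [2.27, 2.171, -0.002]
ft_force: [-0.1, 0.9, -2.9]
grip_width: 0.0464
```

{"name": "move_arm", "arguments": {"series": [{"linear":[40,0,-10],"turn":0,"gripper":38},{"linear":[80,0,-25],"turn":0,"gripper":38},{"linear":[110,0,-40],"turn":0,"gripper":38},{"linear":[122,0,-50],"turn":0,"gripper":38},{"linear":[122,0,-60],"turn":0,"gripper":38}]}}

```text
time_s: 25.5
tcp_pos: [0.6388, -0.1476, 0.2256]
eef_rot: [-2.266, -2.175, -0.0]
ft_force: [-0.4, 0.1, -1.8]
grip_width: 0.0462
```

```bash
python3 - <<'E'
from h import *
s=read_state();print(s['tcp_pos'],s['grip_width'])
im=get_image('wrist');C=cam('wrist',s);v=im[:,:,::-1].copy()
for g in ((.639,-.148),(.6425,-.068)):
    for u in project(ring(.031,.042)+[g[0],g[1],0],C): cv2.circle(v,tuple(int(a+.5) for a in u),0,(0,0,255),-1)
cv2.imwrite('pics/w6.png',v)
E
```

```text
[ 0.63881183 -0.14760728  0.22558432] 0.04624022562020447
```

View pics/w6.png

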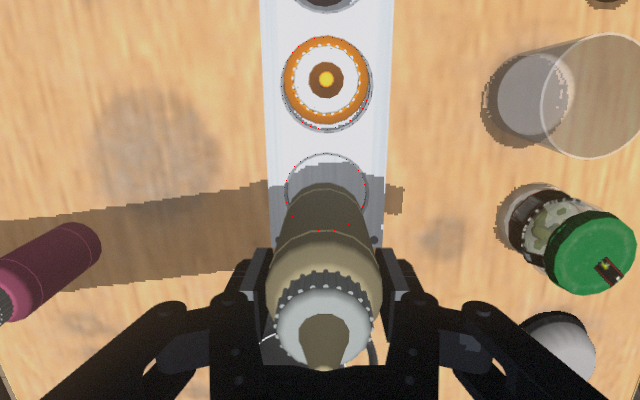

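Cream hangs over the rim of its well near (325,190), and caramel sits centred in its own well at (326,80). Lower cream.

{"name": "move_arm", "arguments": {"series": [{"linear":[0,0,-12],"turn":0,"gripper":38},{"linear":[0,0,-35],"turn":0,"gripper":38},{"linear":[0,0,-58],"turn":0,"gripper":38},{"linear":[0,0,-74],"turn":0,"gripper":38},{"linear":[0,0,-80],"turn":0,"gripper":38}]}}

```text
time_s: 26.18
tcp_pos: [0.6382, -0.148, 0.1451]
eef_rot: [-2.266, -2.175, 0.001]
ft_force: [-0.6, 1.0, -1.6]
grip_width: 0.0461
```

{"name": "move_arm", "arguments": {"series": [{"linear":[0,0,-3],"turn":0,"gripper":38},{"linear":[0,0,-4],"turn":0,"gripper":38},{"linear":[0,0,-4],"turn":0,"gripper":38},{"linear":[0,0,-4],"turn":0,"gripper":38},{"linear":[0,0,-4],"turn":0,"gripper":38}]}}

```text
time_s: 26.8
tcp_pos: [0.6391, -0.1479, 0.1433]
eef_rot: [2.266, 2.175, 0.0]
ft_force: [-3.3, -0.4, 6.0]
grip_width: 0.0461
```

Seated. Release, back off and check from above.

{"name": "move_arm", "arguments": {"series": [{"linear":[0,0,0],"turn":0,"gripper":52},{"linear":[0,0,0],"turn":0,"gripper":70},{"linear":[0,0,0],"turn":0,"gripper":84},{"linear":[0,0,0],"turn":0,"gripper":84},{"linear":[0,0,15],"turn":0,"gripper":84}]}}

```text
time_s: 27.42
tcp_pos: [0.6382, -0.1478, 0.1562]
eef_rot: [-2.265, -2.174, 0.002]
ft_force: [-0.2, -0.1, -0.1]
grip_width: 0.0839
```

{"name": "move_arm", "arguments": {"series": [{"linear":[0,0,40],"turn":0,"gripper":84},{"linear":[0,0,90],"turn":0,"gripper":84},{"linear":[0,0,145],"turn":0,"gripper":84},{"linear":[0,20,190],"turn":0,"gripper":84},{"linear":[0,60,220],"turn":0,"gripper":84}]}}

```text
time_s: 28.05
tcp_pos: [0.6392, -0.0893, 0.3809]
eef_rot: [2.268, 2.168, 0.004]
ft_force: [-0.4, -0.2, 0.2]
grip_width: 0.084
```

{"name": "move_arm", "arguments": {"series": [{"linear":[0,20,20],"turn":0,"gripper":84},{"linear":[0,20,20],"turn":0,"gripper":84},{"linear":[0,20,20],"turn":0,"gripper":84},{"linear":[0,20,20],"turn":0,"gripper":84},{"linear":[0,20,20],"turn":0,"gripper":84}]}}

```text
time_s: 28.68
tcp_pos: [0.6388, -0.0692, 0.3957]
eef_rot: [-2.267, -2.173, 0.002]
ft_force: [1.1, -0.0, -0.1]
grip_width: 0.084
```

```bash
python3 - <<'E'
from h import *
s=read_state();im=get_image('wrist');C=cam('wrist',s);v=im[:,:,::-1].copy()
B=[[q+[0,0,.006] for q in p] for p in BOT]; B[0]=[ring(.024,.042),ring(.024,.096)]
for g in ((.639,-.148),(.6425,-.068),(.646,.012),(.6495,.0915)):
    for r,z in ((.0165,.118),(.004,.136)):
        for u in project(ring(r,z)+[g[0],g[1],0],C): cv2.circle(v,tuple(int(a+.5) for a in u),0,(0,0,255),-1)
for n,g in zip(('cream','caramel','brown','black'),((.639,-.148),(.6425,-.068),(.646,.012),(.6495,.0915))):
    for d in regions_of('wrist',n+'_bottle')[:3]:
        print(n,np.round(d['pixel']),round(d['score'],2),fit(B,g,[(d['pixels'].astype(np.float32),C)],[.01,.01]))
cv2.imwrite('pics/w7.png',v)
cv2.imwrite('pics/scene7.png',get_image('scene')[:,:,::-1])
E
```

```text
cream [328. 220.] 0.59 (array([ 0.63886664, -0.14712603]), np.float64(0.096446692943573))
caramel [330. 158.] 0.73 (array([ 0.64259836, -0.06574041]), np.float64(0.05042916536331177))
caramel [150. 261.] 0.66 (array([ 0.6425, -0.068 ]), np.float64(1.0))
caramel [328. 218.] 0.58 (array([ 0.6425, -0.068 ]), np.float64(1.0))
brown [327.  82.] 0.7 (array([0.64486498, 0.01262746]), np.float64(0.03755319118499756))
black [326.  16.] 0.72 (array([0.64804542, 0.08761021]), np.float64(0.04157918691635132))
```

View pics/w7.png

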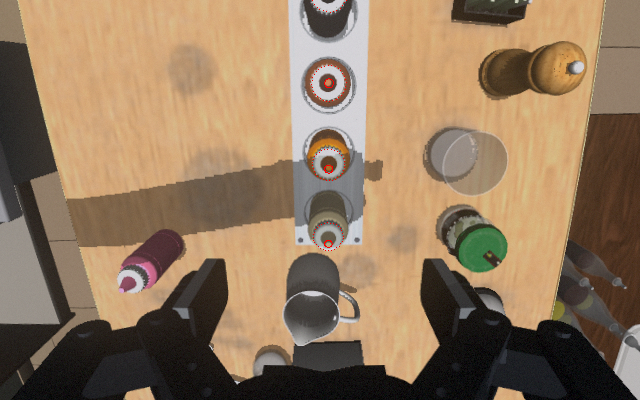

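View pics/scene7.png

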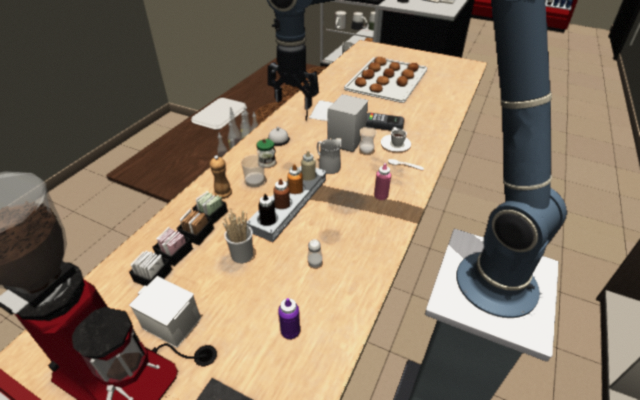

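The wrist view shows, from the jug end, cream (328,225), caramel (328,158), brown (328,83) and black (326,15), with the tips on their predicted marks. The scene view agrees, with the jug, beaker, salt and look-alikes where they were. Hand in.

```bash
python3 -c "
from workcell import *
print(close_job())"
```

```text
the job is handed in; nothing more can be done
None
```

All four sauce bottles are upright in the rail, in the order cream, caramel, mid-brown, near-black counted from the jug end. I handed the job in at about 29 s of the 99 s; it gives no verdict.

- **Bottle positions:** the last wrist-camera fits put every bottle within about 4 mm of its well centre, against a tolerance of 12 mm. The black bottle was furthest off, at about 4 mm along the rail, but it was partly cut off by the picture edge in that view.
- **Seating:** brown, caramel and cream were released once the wrist force showed they were standing on the floor pan. Black was released from the same height, with its weight still on the gripper at the last reading before release.
- **Other objects:** in the final scene picture the jug, beaker, salt shaker, glass and both look-alikes stood where they had been. This was by eye; I did not re-measure their positions.
- **One disagreement:** the scene camera put the black bottle about 5 mm from where the wrist camera's well measurement had it. The scene camera had also read 2–3 mm off on other objects, so I trusted the wrist view.

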